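# Feed a die block along the press fence with a push stick

## Robot

A 7-joint arm with a two-finger parallel gripper is mounted at the origin on the work surface. World frame = base frame: x ahead of the robot, y to its left, z up, the work surface at z = 0. Lengths are in m, angles in rad, forces in N, time in s.
With the tool pointing down it reaches from about 0.4 to 0.875 m from the base axis. Payload 19.3 kg.
Tool frame: the origin (TCP) lies midway between the tips of the shut fingers; the grasp point (between the pads) lies 19 mm behind it; z points along the fingers, y is the line along which they close (so a half turn about z gives the same grasp; the last joint's range is limited). The gripper opens to 85 mm and grips with 20 to 120 N. Pads are 22 mm wide; open, the fingers measure 114 mm over their backs; the gripper's body (76 mm by 85 mm) begins 54 mm behind the grasp point. The pads swing forward as they close: fully open they stand 13 mm farther back than shut.
Start: joints at [1.237, 0.521, -0.036, 1.599, 0.021, 1.021, -0.113], TCP at [0.163, -0.603, 0.231] pointing down, gripper open.
Joint ranges: [-2.91, 2.91], [-0.3, 2.13], [-1.5, 1.42], [0.17, 2.43], [-1.26, 4.41], [0.16, 1.93], [-2.52, 2.52]. Speed limits (rad/s): [1.89, 1.89, 2.39, 2.39, 3.01, 3.01, 3.01].

## Interface

Orientations are given as a unit quaternion [x, y, z, w].
In Python, from rig import * gives the robot as it stands.
- The arm moves only by the tool play_rows, never from a script. Its argument "motion" is a list of rows, each an object with "delta_pos": the shift along the tool's x, y, z in mm, a list of three; "twist": the turn about the tool's z in rad; "jaw": the gripper's target within -1 to 1 (fully open at 1, half-way at 0, shut at -1). A call has 1 to 20 rows; each row is the pose to reach, as a shift and turn from the pose commanded when the call began, along the tool's axes at that moment; what a row does not reach only later rows make up. A row lasts 1/10 s, in which the tool goes at most 50 mm and 8.59 degrees, less where a joint would pass 70% of its speed; a pose out of reach is approached as far as the arm can. A call with a gripper value outside its range is refused whole. The fingers move at their own pace and stop on an object; "force" is the grip in N (left out, the last holds). Time passes only in rows, so rows that repeat a pose let the fingers close. It gives the time, the measured TCP pose, the force, the opening and the grip force at its end, in the units of the state.
- state(): the state, without advancing time (a new reading comes with each control period).
- get_image(name): name is "side" or "top"; returns the picture (400x640x3 uint8, red, green, blue); there is no depth.
- calibration(name): a dict with "intrinsics" (3x3 intrinsics, pixels), "D" ([k1, k2, p1, p2, k3] as OpenCV has them; the pictures are not rectified), "rvec" (rotation vector, rad) and "tvec" (3), from world to camera coordinates, as OpenCV has them. Camera axes: x right, y down, z forward; pixel columns grow to the right and rows downward; lengths in m; the calibration is good to about 2 mm. A picture is of the moment at which its call begins. calibration takes no time and is no camera call.
- finish_job(): hands the job in; it is judged then, once.
The state is a dict: "clock": time; "joint_pos": joint angles; "dq": joint speeds; "effort": joint torques, N m; "tool_pos": TCP position; "eef_rot": TCP orientation; "ft_force": force on the tool from outside, world axes, zero at the start; "torque": the same for the moment, N m; "opening": finger opening in m; "finger_force": force on a finger pad.
Only numpy, scipy, OpenCV 4.12 (cv2) and the standard library are available. Lean on these libraries where they do the work, as an engineer would, in place of code of your own. Each camera call takes 0.05 s, during which the arm holds its last target. There are 200 camera calls.

## Task

Load the die block into the hand press: pick up the plywood push stick and, touching the block with nothing but the stick, bring it up against the fence and then feed it along under the ram, pressed lightly against the fence all the way, until you feel it come home against the end stop. About 5 N on each is right, as fence and stop are set by thumbscrews: never load either with more than 12 N, and keep the hand out from under the ram. Then lay the push stick back down flat on the bench, without dropping it, and leave the block home against fence and stop and the other things on the bench undisturbed.

Things in the scene. Friction and masses are not known exactly. Their poses are not given: they have to be found in the camera images.
- press: Hand-lever die press fixed on the bench, blue base 190 x 430 mm. Origin: centre of the base's underside. y = feed direction, x = towards the fence, z up. Its flat steel bed is 30 mm above the bench, 170 mm wide in x, from y = -210 to +135 mm. A blue column 320 mm high stands at y over 135 mm; its arm overhangs the bed back to y = 40 mm, 220 mm above the bench. Lever parked up.
- fence: Steel guide bar along the far side of the bed, 22 mm high, 14 mm thick, 325 mm long (y = -325 to 0). Origin: foot of its face at bed level, in the corner with the stop's face. y runs along the face in the feed direction to the stop; x points square into the fence, away from the block; z up. Rigid: it does not give.
- stop: End stop across the end of the fence: steel block 62 mm wide, 20 mm high, 16 mm thick, its face square to the fence, rigid. Origin: foot of its face at bed level, mid-width, 33 mm in front of the fence's face. Axes as the fence.
- ram (a point): Middle of the underside of the ram's round platen, 52 mm diameter, 88 mm above the bed, over the block's home place. Axes as the fence.
- die: The die block; origin at the centre of its underside, which stands on the bed. Axes and sizes as die_shoe.
- die_shoe (a point): Centre of the die block's lower shoe: solid metal 56 (x) x 90 (y, feed direction) x 32 mm high, square edges; pillars, top plate 48 x 84 mm and shank above, 68 mm in all. 0.3 to 0.5 kg, friction unknown. Starts at the entry end, 10 to 18 mm (its middle) off the fence, turned up to 0.2 rad. Home: this point is 28 mm from the fence's face and 45 mm from the stop's.
- stick: The push stick; origin at mid-length on its underside, lying on the bench. Axes and sizes as stick_mid.
- stick_mid (a point): Middle of the push stick, half-way up. Flat plywood, 18 mm thick, 340 mm long, 0.13 kg, balanced near here; shaft 28 mm wide from x = -130 to 105 mm. x points to the notched front: seen from above a right-angled V, open to the front, apex at x = 150 mm, inner faces ending at x = 170, y = +-20 mm. It fits the block's vertical edge. Head 57 mm wide.
- weight: Bystander: brass calibration weight, 44 mm diameter, 64 mm high; origin at the centre of its underside.
- can: Bystander: closed metal can, 66 mm diameter, 100 mm high; origin at the centre of its underside.
- tray: Bystander: open grey plastic tray 110 x 160 x 35 mm; origin at the centre of its underside.
Not all that is in view belongs to the job. What is shaped like the die but red is not meant.

How it is judged:
On the way, in this order (a step that is already met when the one before it is completed fails the run):
1. the stick presses the block flat against the fence (over 1 N on the fence, gap under 3 mm, within 3 degrees) while its leading end is still more than 110 mm from the stop (contact force between stick and die above 1 N and contact force between die and fence above 1 N and x of die_shoe in the frame of fence above -0.031 m and angle between the y axis of die and the y axis of fence, either way round below 0.05 rad and y of die_shoe in the frame of fence below -0.155 m), for 0.2 s.
2. half-way along, with 15 to 75 mm still to go to the stop, the stick holds the block pressed against the fence (over 1 N) for 0.3 s (contact force between stick and die above 1 N and contact force between die and fence above 1 N and y of die_shoe in the frame of fence between -0.12 and -0.06 m), for 0.3 s.
3. the stick presses the block home against the stop (over 3 N) and the fence (over 2 N) together for 0.3 s (contact force between stick and die above 2 N and contact force between die and stop above 3 N and contact force between die and fence above 2 N), for 0.3 s.
At the end, for the whole second after the job is handed in: The die block rests within 2.5 mm of the end stop and within 2.5 mm of the fence, parallel to it within 0.04 rad; the push stick lies flat on the bench top (not on the press), released and at rest; weight, can and tray stand upright within 20 mm of where they were (y of die_shoe in the frame of fence above -0.0475 m and x of die_shoe in the frame of fence above -0.0305 m and angle between the y axis of die and the y axis of fence, either way round below 0.04 rad and linear speed of each of die, stick below 0.02 m/s and height (world z) of stick_mid below 0.013 m and angle between stick_mid's own z axis and vertical below 0.1 rad and contact force between stick and press below 0.1 N and contact force between stick and die below 0.1 N and distance of each of weight, can, tray from where it was at the start of the episode below 0.02 m and angle between each of can, weight's own z axis and vertical below 0.2 rad); the robot touches nothing.
It fails at once if the gripper or arm touches the die block (contact force between any of the fingers, the arm and die above 0.5 N).
It fails at once if the block is pressed on the fence or on the stop with more than 12 N (contact force between die and fence above 12 N or contact force between die and stop above 12 N).
It fails at once if the block stands off the fence by more than 3 mm, or skewed by more than 0.05 rad, while its leading end is within 110 mm of the stop (y of die_shoe in the frame of fence above -0.155 m and (x of die_shoe in the frame of fence below -0.031 m or angle between the y axis of die and the y axis of fence, either way round above 0.05 rad)).
It fails at once if the grasp point comes within 60 mm (seen from above) of the ram's axis (horizontal distance between the grasp point and ram below 0.06 m).
It fails at once if the push stick is dropped (faster than 0.6 m/s out of the hand) (linear speed of stick above 0.6 m/s and contact force between the fingers and stick below 0.1 N).
It also fails if it takes over 69 s, if anything falls off the work surface, if the arm or the gripper's body presses on something with over 40 N, if the wrist force passes 120 N, or if a joint passes its speed limit or range.

## Working session

There is one attempt and no reset: what is moved stays moved. The work goes in short steps, Python scripts to look and compute and a tool call to move; the robot and the scene stay as the last step left them, time stands still between calls to the robot, and variables do not carry over. Pictures are saved under pics/ and viewed, at most 10 in all, crops included, and the job is handed in when it is done.

Besides the shell and the picture viewer there is one more tool, called after "Emit:" as name(argument=value, ...) on one line, values as JSON. play_rows: Moves the arm, as the interface text tells. Its arguments: {"type":"object","properties":{"motion":{"type":"array","items":{"type":"object","properties":{"delta_pos":{"type":"array","items":{"type":"number"}},"twist":{"type":"number"},"jaw":{"type":"number"}}}},"force":{"type":"number"}},"required":["motion"]}

```bash
mkdir -p pics; cat > h.py <<'E'
from rig import *
import numpy as np, cv2
def cal(n):
    c=calibration(n); return np.array(c["intrinsics"],float),np.array(c["D"],float),cv2.Rodrigues(np.array(c["rvec"],float))[0],np.array(c["tvec"],float).ravel()
def ray(n,px):
    K,D,R,t=cal(n); u=cv2.undistortPoints(np.array(px,float).reshape(-1,1,2),K,D).reshape(-1,2)
    d=np.c_[u,np.ones(len(u))]@R; return -R.T@t,d
def onz(n,px,z):
    o,d=ray(n,px); return o+d*((z-o[2])/d[:,2])[:,None]
def proj(n,P):
    K,D,R,t=cal(n); return cv2.projectPoints(np.array(P,float).reshape(-1,3),cv2.Rodrigues(R)[0],t,K,D)[0].reshape(-1,2)
E
python3 - <<'E'
from h import *
for n in ("top","side"):
    im=get_image(n); cv2.imwrite(f"pics/{n}0.png",im[:,:,::-1])
    K,D,R,t=cal(n); print(n,K[0,0],-R.T@t,R[2])
print(state())
E
```

```text
top 460.4997449956698 [0.4696726  0.04996871 1.32669347] [ 9.54033871e-02 -7.56275258e-04 -9.95438407e-01]
side 399.31660293721126 [0.74511771 0.8369451  0.74341452] [-0.1639471  -0.76108653 -0.62758955]
{'clock': 0.1, 'joint_pos': array([ 1.23678845,  0.52196365, -0.03632657,  1.59992993,  0.02120557,
        1.02107863, -0.11275716]), 'dq': array([-0.00152162, -0.00021672, -0.00054836, -0.00111848,  0.00029576,
        0.00151797,  0.00012154]), 'effort': array([ 4.28119150e-03, -9.28494787e+01,  1.98390216e+00, -3.70528615e+01,
        1.79501460e-02,  5.49072545e-03,  1.22555894e-04]), 'tool_pos': array([ 0.16286613, -0.60310992,  0.23078507]), 'eef_rot': array([ 9.91310946e-01,  1.31538442e-01, -1.01524338e-04, -4.86741121e-04]), 'ft_force': array([ 0.5934593 , -0.34779714, -0.3802071 ]), 'torque': array([-0.04448882,  0.02962106,  0.02281124]), 'finger_force': 0.0, 'opening': 0.08550082344111906}
```

View pics/top0.png

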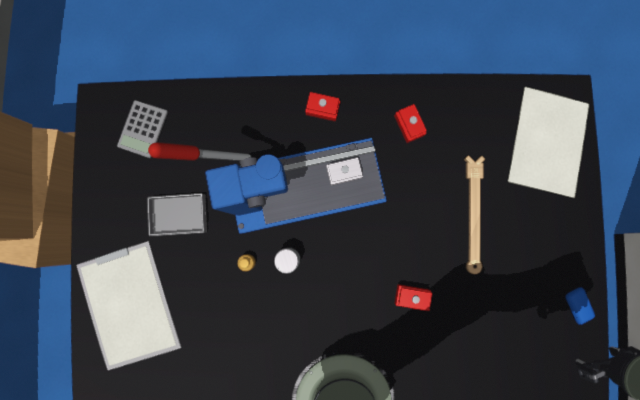

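View pics/side0.png

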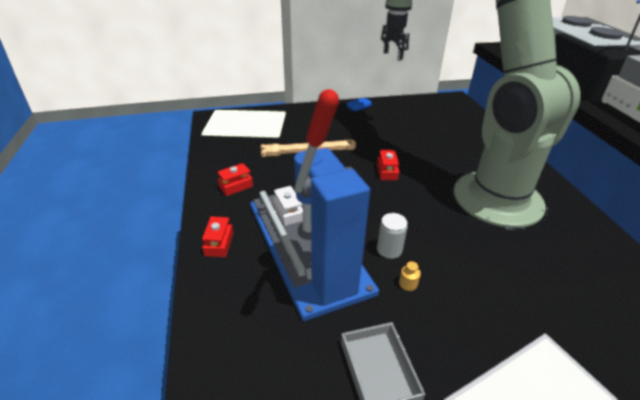

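The white die is on the bed at top px (345,171). The red lookalikes at (322,105), (411,122) and (414,298) are not wanted. The plywood stick is the only one, at (475,158–270), with its notch towards the top of the image. The fence is the light bar at (285–375,142–165), and the feed direction is image-left. Next is a close crop to check, plus masks.

```bash
python3 - <<'E'
from h import *
im=cv2.imread("pics/top0.png")
a=cv2.resize(im[125:245,195:395],None,fx=4,fy=4,interpolation=cv2.INTER_CUBIC)
cv2.imwrite("pics/c1.png",a)
hsv=cv2.cvtColor(im,cv2.COLOR_BGR2HSV)
m=cv2.inRange(hsv,(8,50,90),(25,200,255)); m[:, :440]=0; m[:,500:]=0; m[:140]=0;m[285:]=0
c=max(cv2.findContours(m,0,2)[0],key=cv2.contourArea)
p=c.reshape(-1,2); P=onz("top",p,0.018)[:,:2]
print("stick rect",cv2.minAreaRect(P.astype(np.float32)))
# shaft axis: mid of each row
rows=[(P2:=p[p[:,1]==r])[:,0] for r in range(185,258)]
mid=np.array([[ (x.min()+x.max())/2,r] for x,r in zip(rows,range(185,258))])
W=onz("top",mid,0.018)[:,:2]; v=cv2.fitLine(W.astype(np.float32),2,0,.01,.01).ravel(); print("axis",v, "yaw",np.arctan2(v[1],v[0]))
u=v[:2]*np.sign(v[0]); s=(P-v[2:])@u; n=(P-v[2:])@[-u[1],u[0]]; print("s range",s.min(),s.max(),"n",n.min(),n.max(),"origin",v[2:])
# blue base
m=cv2.inRange(hsv,(100,120,60),(125,255,255)); m[:130]=0;m[240:]=0;m[:,:195]=0;m[:,395:]=0
c=max(cv2.findContours(m,0,2)[0],key=cv2.contourArea)
print(cv2.approxPolyDP(c,3,True).reshape(-1,2).tolist())
m=cv2.inRange(hsv,(0,0,200),(179,40,255)); m[:150]=0;m[190:]=0;m[:,:322]=0;m[:,370:]=0
c=max(cv2.findContours(m,0,2)[0],key=cv2.contourArea); print("die top",cv2.minAreaRect(c),cv2.contourArea(c))
E
```

```text
stick rect ((0.528155505657196, -0.38748469948768616), (0.05675804987549782, 0.3387972116470337), 86.9079818725586)Traceback (most recent call last):
  File "<stdin>", line 12, in <module>
    return umr_minimum(a, axis, None, out, keepdims, initial, where)
ValueError: zero-size array to reduction operation minimum which has no identity
```

View pics/c1.png

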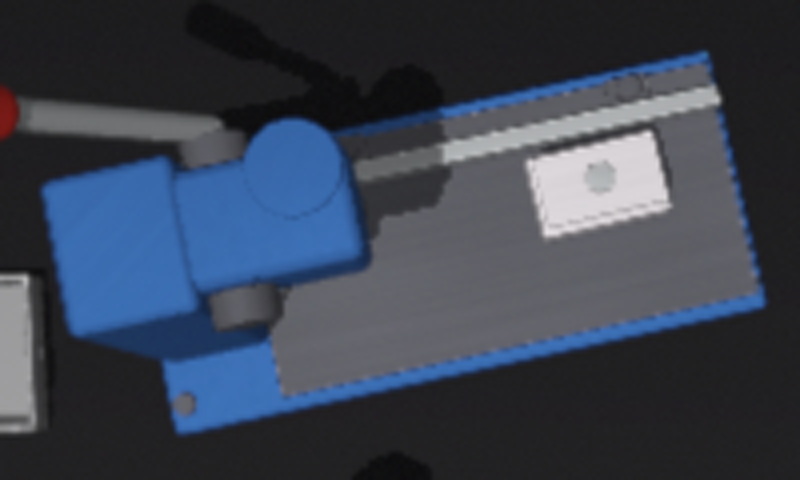

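The crop confirms the choice. The white die has its shank at crop (600,177), i.e. px (345,169). The fence face lies along crop (450,162)–(718,104), and the ram and arm are over crop (300,200). The stick rectangle measures 338.8×56.8 mm, which matches. Next I fit the edges to subpixel.

```bash
cat > m.py <<'E'
from h import *
from scipy.ndimage import map_coordinates
def edge(g,a,b,w=3,n=40,sign=0):
    a=np.array(a,float);b=np.array(b,float);t=(b-a)/np.linalg.norm(b-a);q=np.array([-t[1],t[0]])
    s=np.arange(-w,w+.01,.1);pts=[]
    for k in np.linspace(.08,.92,n):
        c=a+k*(b-a);xy=c+s[:,None]*q
        pr=map_coordinates(g,[xy[:,1],xy[:,0]],order=1);d=np.gradient(cv2.GaussianBlur(pr.reshape(1,-1),(9,1),0).ravel())
        d=np.abs(d) if sign==0 else d*sign
        pts.append(c+s[d.argmax()]*q)
    v=cv2.fitLine(np.array(pts,np.float32),cv2.DIST_HUBER,0,.01,.01).ravel()
    return v
def line(n,v,z,L=10):
    P=onz(n,[v[2:]-L*v[:2],v[2:]+L*v[:2]],z)[:,:2];d=P[1]-P[0];return P.mean(0),d/np.linalg.norm(d)
def isec(l1,l2):
    k=np.linalg.solve(np.c_[l1[1],-l2[1]],l2[0]-l1[0]);return l1[0]+k[0]*l1[1]
E
python3 - <<'E'
from m import *
im=cv2.imread("pics/top0.png");g=cv2.cvtColor(im,6).astype(float)
f=lambda x,y:(195+x/4-.375,125+y/4-.375)
fu=edge(g,f(450,145),f(700,88),2.5);fl=edge(g,f(450,162),f(715,105),2.5)
t=fl[:2];q=np.array([-t[1],t[0]]);
for k in (.3,.7):
    c=np.array(f(450,153))+k*(np.array(f(705,96))-np.array(f(450,153)));s=np.arange(-5,5.1,.5);xy=c+s[:,None]*q
    print("prof",map_coordinates(g,[xy[:,1],xy[:,0]],order=1).astype(int).tolist())
A=line("top",fu,.052);B=line("top",fl,.030)
for nm,l in(("back top",A),("face foot",B),("face top?",line("top",fl,.052))):
    d=l[1]*np.sign(l[1][1]);print(nm,l[0],np.degrees(np.arctan2(-d[0],d[1])))
d=B[1]*np.sign(B[1][1]);nx=np.array([d[1],-d[0]]);print("thickness",(A[0]-B[0])@nx,"nx",nx)
E4={}
for nm,a,b in(("L",(527,160),(545,238)),("Bt",(545,238),(670,208)),("R",(654,132),(670,208)),("T",(527,160),(654,132))):
    E4[nm]=edge(g,f(*a),f(*b),2.5)
for z in(.062,.09):
    l={k:line("top",v,z) for k,v in E4.items()}
    c={k:isec(l[k[0]],l[k[1]]) for k in("TL","TR","BL","BR")} if 0 else None
    l2=l;C={n:isec(l2[a],l2[b]) for n,a,b in(("TL","T","L"),("TR","T","R"),("BL","Bt","L"),("BR","Bt","R"))}
    print(z,{n:[((p-B[0])@nx*1e3).round(1),((p-B[0])@d*1e3).round(1)] for n,p in C.items()})
print("origin B",B[0],"d",d)
re=edge(g,f(717,86),f(722,104),3);print("fence right end y",((line("top",re,.05)[0]-B[0])@d)*1e3)
hsv=cv2.cvtColor(im,cv2.COLOR_BGR2HSV)
m=cv2.inRange(hsv,(8,50,90),(25,200,255)); m[:, :440]=0; m[:,500:]=0; m[:140]=0;m[285:]=0
mid=[];
for r in range(185,258):
    x=np.where(m[r])[0]
    if len(x)>4: mid.append([(x.min()+x.max())/2,r])
W=onz("top",mid,.018)[:,:2].astype(np.float32);v=cv2.fitLine(W,2,0,.01,.01).ravel();print("shaft",v,np.arctan2(v[1],v[0]),len(mid))
P=np.array(W); ys,xs=np.where(m);Q=onz("top",np.c_[xs,ys],.018)[:,:2];u=v[:2]*np.sign(v[0]);s=(Q-v[2:])@u;print("centre",v[2:]+u*(s.min()+s.max())/2,s.max()-s.min())
for nm,px,z in(("can",(287,260),.1),("weight",(246,263),.05),("tray",(177,214),.03),("basecorner",f(180,433),.02),("base near right",f(765,300),.02),("base far right",f(707,53),.02)):
    p=onz("top",[px],z)[0,:2];print(nm,p.round(3),"fence fr",((p-B[0])@nx).round(3),((p-B[0])@d).round(3))
E
```

```text
prof [93, 93, 94, 100, 113, 132, 154, 170, 173, 176, 176, 177, 175, 170, 138, 106, 95, 85, 90, 94, 108]
prof [91, 86, 82, 84, 87, 125, 165, 171, 173, 174, 175, 175, 174, 168, 158, 132, 102, 80, 64, 75, 104]
back top [ 0.7053238  -0.00346975] 11.38747830077314
face foot [6.94275867e-01 2.82158713e-04] 11.226889445259081
face top? [0.6904652  0.00112515] 11.226889445259207
thickness 0.010106044296996986 nx [0.98086389 0.1946947 ]
0.062 {'TL': [np.float64(-15.8), np.float64(41.0)], 'TR': [np.float64(-13.6), np.float64(-49.7)], 'BL': [np.float64(-71.4), np.float64(39.3)], 'BR': [np.float64(-69.7), np.float64(-49.9)]}
0.09 {'TL': [np.float64(-20.1), np.float64(42.1)], 'TR': [np.float64(-17.9), np.float64(-46.6)], 'BL': [np.float64(-74.4), np.float64(40.5)], 'BR': [np.float64(-72.9), np.float64(-46.8)]}
origin B [6.94275867e-01 2.82158713e-04] d [-0.1946947   0.98086389]
fence right end y -101.96726273985708
shaft [ 0.9986298  -0.05233042  0.5074991  -0.38662177] -0.05235434 73
centre [ 0.52812775 -0.38770276] 0.3387572778524357
can [0.412 0.146] fence fr -0.249 0.198
weight [0.403 0.263] fence fr -0.234 0.315
tray [0.543 0.464] fence fr -0.058 0.485
basecorner [0.487 0.286] fence fr -0.148 0.321
base near right [ 0.574 -0.132] fence fr -0.144 -0.106
base far right [ 0.754 -0.096] fence fr 0.04 -0.106
```

Measurements check out:
- **Fence:** the top strip is 14.0 mm thick, so the detected edge is the top of the fence face. Yaw is 11.3°.
- **Shoe:** 56×90 mm at z = 0.062. Its middle is about 38.7 mm from the face, with a skew of about 0.02 rad.
- **Fence right end:** it puts the stop at press y ≈ 114 mm, which is plausible.
- **Stick:** middle at (0.528, −0.388), yaw −0.052.

Next I work out the shifts for the grasp.

```bash
cat >> h.py <<'E'
from scipy.spatial.transform import Rotation as Ro
NX=np.array([.98060,.19600]);NY=np.array([-.19600,.98060]);O=np.array([.6471,.2182])
def F(p): return np.array([(p-O)@NX,(p-O)@NY])
def W(x,y): return O+x*NX+y*NY
def shift(target,yaw=None):
    s=state();R=Ro.from_quat(s["eef_rot"]).as_matrix();d=R.T@(np.array(target)-s["tool_pos"])*1e3
    a=np.arctan2(R[1,0],R[0,0]);print("shift mm",d.round(1),"tool x yaw",a.round(4),"twist",None if yaw is None else round(float(a-yaw),4))
def rep():
    s=state();f=s["ft_force"];p=s["tool_pos"];R=Ro.from_quat(s["eef_rot"]).as_matrix()
    print("t",round(float(s["clock"]),2),"tcp",p.round(4),"F",(F(p[:2])*1e3).round(1),"fF",(f[:2]@NX).round(2),(f[:2]@NY).round(2),f[2].round(2),"yaw",np.arctan2(R[1,0],R[0,0]).round(4),"open",s["opening"].round(4))
E
python3 -c "
from h import *
u=np.array([np.cos(-.0524),np.sin(-.0524)]);g=np.array([.5281,-.3877])-.02*u;print(g)
shift([*g,.08],-.0524)"
```

```text
[ 0.50812745 -0.38665248]
shift mm [ 389.8 -118.8  150.9] tool x yaw 0.2638 twist 0.3162
```

Emit:
play_rows(motion=[{"delta_pos": [40, -12, 20], "twist": 0.03, "jaw": 1}, {"delta_pos": [85, -26, 50], "twist": 0.08, "jaw": 1}, {"delta_pos": [130, -40, 80], "twist": 0.13, "jaw": 1}, {"delta_pos": [175, -54, 110], "twist": 0.18, "jaw": 1}, {"delta_pos": [220, -67, 130], "twist": 0.22, "jaw": 1}, {"delta_pos": [265, -81, 140], "twist": 0.26, "jaw": 0.4}, {"delta_pos": [310, -95, 145], "twist": 0.29, "jaw": 0.4}, {"delta_pos": [355, -108, 148], "twist": 0.31, "jaw": 0.4}, {"delta_pos": [380, -116, 151], "twist": 0.3162, "jaw": 0.4}, {"delta_pos": [389.8, -118.8, 151], "twist": 0.3162, "jaw": 0.4}, {"delta_pos": [389.8, -118.8, 151], "twist": 0.3162, "jaw": 0.4}, {"delta_pos": [389.8, -118.8, 151], "twist": 0.3162, "jaw": 0.4}, {"delta_pos": [389.8, -118.8, 151], "twist": 0.3162, "jaw": 0.4}])

```text
clock: 1.4
tool_pos: [0.5067, -0.3886, 0.0804]
eef_rot: [1.0, -0.027, -0.0, 0.0]
ft_force: [-0.1, -0.1, 0.6]
opening: 0.0596
finger_force: 0.0
```

```bash
python3 -c "
from h import *
rep();shift([.5081,-.3867,.002],-.0524)"
```

```text
Traceback (most recent call last):
  File "h.py", line 21, in rep
    print("t",round(float(s["clock"]),2),"tcp",p.round(4),"F",(F(p[:2])*1e3).round(1),"fF",(f[:2]@NX).round(2),(f[:2]@NY).round(2),f[2].round(2),"yaw",np.arctan2(R[1,0],R[0,0]).round(4),"open",s["opening"].round(4))
                                                                                                                                                                                                 ^^^^^^^^^^^^^^^^^^
AttributeError: 'float' object has no attribute 'round'
```

Emit:
play_rows(motion=[{"delta_pos": [0, 0, 30], "twist": 0, "jaw": 0.2}, {"delta_pos": [0, 0, 55], "twist": 0, "jaw": 0.2}, {"delta_pos": [0, 0, 70], "twist": 0, "jaw": 0.2}, {"delta_pos": [0, 0, 78], "twist": 0, "jaw": 0.2}, {"delta_pos": [0, 0, 78], "twist": 0, "jaw": 0.2}, {"delta_pos": [0, 0, 78], "twist": 0, "jaw": 0.2}])

```text
clock: 2.0
tool_pos: [0.5085, -0.3876, 0.0031]
eef_rot: [1.0, -0.026, 0.0, 0.0]
ft_force: [-0.1, -0.7, -0.1]
opening: 0.0514
finger_force: 0.0
```

```bash
sed -i 's/s\["opening"\].round(4)/round(float(s["opening"]),4)/' h.py; python3 -c "
from h import *
rep();shift([.5081,-.3867,.002],-.0524)
cv2.imwrite('pics/c2.png',cv2.resize(get_image('top')[130:300,420:570,::-1],None,fx=3.4,fy=3.4))"
```

```text
t 2.0 tcp [ 0.5085 -0.3876  0.0031] F [-254.6 -566.9] fF -0.29 -0.67 -0.06 yaw -0.0529 open 0.0514
shift mm [-0.4 -0.8  1.1] tool x yaw -0.0529 twist -0.0005
```

View pics/c2.png

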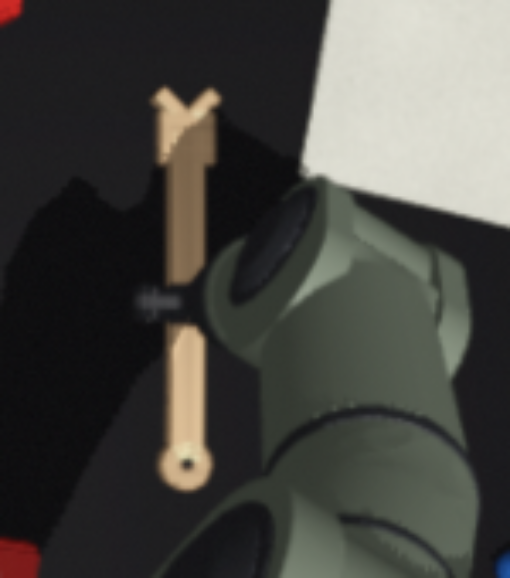

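The fingers straddle the shaft at crop (180,300), px (473,218). The notch points up. Next I close and lift a little.

Emit:
play_rows(force=60, motion=[{"delta_pos": [0, 0, 0], "jaw": -1}, {"delta_pos": [0, 0, 0], "jaw": -1}, {"delta_pos": [0, 0, 0], "jaw": -1}, {"delta_pos": [0, 0, 0], "jaw": -1}, {"delta_pos": [0, 0, 0], "jaw": -1}, {"delta_pos": [0, 0, 0], "jaw": -1}, {"delta_pos": [0, 0, 0], "jaw": -1}, {"delta_pos": [0, 0, 0], "jaw": -1}, {"delta_pos": [0, 0, -10], "jaw": -1}, {"delta_pos": [0, 0, -25], "jaw": -1}, {"delta_pos": [0, 0, -45], "jaw": -1}, {"delta_pos": [0, 0, -70], "jaw": -1}, {"delta_pos": [0, 0, -70], "jaw": -1}, {"delta_pos": [0, 0, -70], "jaw": -1}, {"delta_pos": [0, 0, -70], "jaw": -1}])

```text
invalid input
```

```bash
python3 -c "
from h import *
rep();cv2.imwrite('pics/side1.png',get_image('side')[60:230,180:420,::-1]);
a=cv2.imread('pics/side1.png');cv2.imwrite('pics/side1.png',cv2.resize(a,None,fx=3,fy=3))"
```

```text
t 2.05 tcp [ 0.5087 -0.3876  0.0033] F [-254.5 -566.9] fF 0.21 0.54 -0.81 yaw -0.0527 open 0.0509
```

View pics/side1.png

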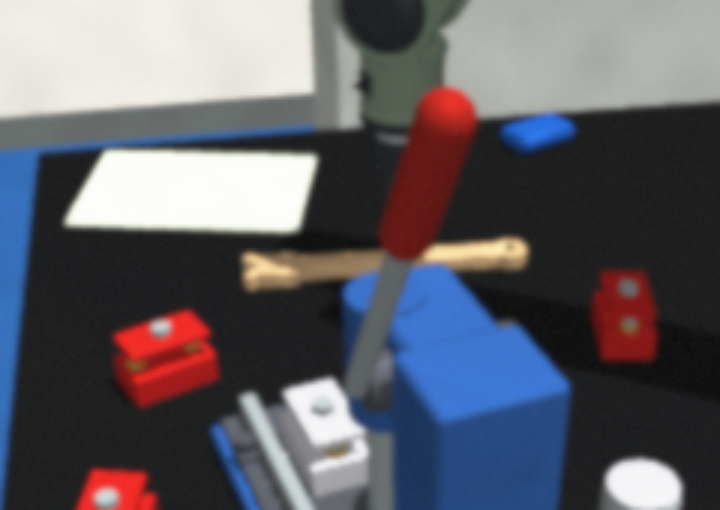

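The call was refused because every row needs a twist value. The picture shows the stick still on the bench at crop (250–530,260), unmoved. I'll repeat it with twists.

Emit:
play_rows(force=60, motion=[{"delta_pos": [0, 0, 0], "twist": 0, "jaw": -1}, {"delta_pos": [0, 0, 0], "twist": 0, "jaw": -1}, {"delta_pos": [0, 0, 0], "twist": 0, "jaw": -1}, {"delta_pos": [0, 0, 0], "twist": 0, "jaw": -1}, {"delta_pos": [0, 0, 0], "twist": 0, "jaw": -1}, {"delta_pos": [0, 0, 0], "twist": 0, "jaw": -1}, {"delta_pos": [0, 0, 0], "twist": 0, "jaw": -1}, {"delta_pos": [0, 0, -10], "twist": 0, "jaw": -1}, {"delta_pos": [0, 0, -25], "twist": 0, "jaw": -1}, {"delta_pos": [0, 0, -45], "twist": 0, "jaw": -1}, {"delta_pos": [0, 0, -70], "twist": 0, "jaw": -1}, {"delta_pos": [0, 0, -70], "twist": 0, "jaw": -1}, {"delta_pos": [0, 0, -70], "twist": 0, "jaw": -1}])

```text
clock: 3.4
tool_pos: [0.5086, -0.3873, 0.0736]
eef_rot: [1.0, -0.026, 0.001, 0.0]
ft_force: [0.3, -0.3, -2.2]
opening: 0.0267
finger_force: 59.3
```

```bash
cat > st.py <<'E'
from m import *
# stick in hand: yaw, apex distance from top view, underside height zz
def stick(ztop):
    im=get_image("top");hsv=cv2.cvtColor(im,cv2.COLOR_RGB2HSV)
    m=cv2.inRange(hsv,(8,50,60),(25,200,255)); m[:130]=0;m[300:]=0;m[:,:290]=0;m[:,520:]=0
    ys,xs=np.where(m);return im,m,onz("top",np.c_[xs,ys],ztop)[:,:2]
E
python3 -c "
from st import *
rep()
s=state();p=s['tool_pos']
im,m,Q=stick(.018+p[2]-.0032);r=cv2.minAreaRect(Q.astype(np.float32));print(r)
g=get_image('side');h=cv2.cvtColor(g,cv2.COLOR_RGB2HSV);m2=cv2.inRange(h,(8,50,60),(25,200,255));m2[:90]=0;m2[180:]=0;m2[:,:235]=0;m2[:,380:]=0
c=max(cv2.findContours(m2,0,2)[0],key=cv2.contourArea).reshape(-1,2)
for k in (c[c[:,0].argmin()],c[c[:,0].argmax()]): print('side end',k)
u=np.array([np.cos(-.0527),np.sin(-.0527)])
c0=p[:2]+.02*u
for dz in(0,.02):
  for s_ in (-.17,.17): print(proj('side',[[*(c0+s_*u),p[2]-.0032+dz*np.sign(s_)+.009]]))
"
```

```text
t 3.4 tcp [ 0.5086 -0.3873  0.0736] F [-254.4 -566.6] fF 0.21 -0.31 -2.22 yaw -0.0524 open 0.0267
((0.46959593892097473, -0.3467462658882141), (0.18804141879081726, 0.4668257236480713), 60.610328674316406)
side end [259 138]
side end [309 129]
[[355.39720734 126.86415952]]
[[258.37723446 132.95380419]]
[[355.02991719 131.91182312]]
[[257.8920052 127.7164235]]
```

The stick is held: opening 26.7 mm, grip 59 N, and level to within a few px in the side view. Next is the staging pose, with the stick at 45° to the fence and the notch about 30 mm short of the block's rear-near edge.

```bash
python3 -c "
from h import *
print(W(-.2072,-.4142));shift([*W(-.2072,-.4142),.0735],.9827)"
```

```text
[ 0.52510288 -0.22857572]
shift mm [   8.7 -158.9   -1.3] tool x yaw -0.0524 twist -1.0351
```

Emit:
play_rows(motion=[{"delta_pos": [0, -12, 0], "twist": -0.07, "jaw": -1}, {"delta_pos": [0, -30, 0], "twist": -0.17, "jaw": -1}, {"delta_pos": [1, -48, 0], "twist": -0.28, "jaw": -1}, {"delta_pos": [2, -66, 0], "twist": -0.39, "jaw": -1}, {"delta_pos": [3, -84, 0], "twist": -0.5, "jaw": -1}, {"delta_pos": [4, -102, 0], "twist": -0.61, "jaw": -1}, {"delta_pos": [5, -120, 0], "twist": -0.72, "jaw": -1}, {"delta_pos": [7, -138, 0], "twist": -0.83, "jaw": -1}, {"delta_pos": [8, -150, 0], "twist": -0.93, "jaw": -1}, {"delta_pos": [8.7, -157, 0], "twist": -1, "jaw": -1}, {"delta_pos": [8.7, -159, 0], "twist": -1.035, "jaw": -1}, {"delta_pos": [8.7, -159, 0], "twist": -1.035, "jaw": -1}, {"delta_pos": [8.7, -159, 8], "twist": -1.035, "jaw": -1}, {"delta_pos": [8.7, -159, 18], "twist": -1.035, "jaw": -1}, {"delta_pos": [8.7, -159, 28], "twist": -1.035, "jaw": -1}, {"delta_pos": [8.7, -159, 33], "twist": -1.035, "jaw": -1}, {"delta_pos": [8.7, -159, 33], "twist": -1.035, "jaw": -1}, {"delta_pos": [8.7, -159, 33], "twist": -1.035, "jaw": -1}, {"delta_pos": [8.7, -159, 33], "twist": -1.035, "jaw": -1}])

```text
clock: 5.4
tool_pos: [0.5255, -0.2288, 0.0396]
eef_rot: [0.882, 0.472, 0.0, 0.0]
ft_force: [-0.2, -0.6, -1.0]
opening: 0.0265
finger_force: 59.2
```

```bash
python3 -c "
from h import *
rep()
a=get_image('top')[120:270,280:480,::-1];b=get_image('side')[110:260,200:400,::-1]
cv2.imwrite('pics/top2f.png',get_image('top')[:,:,::-1])
cv2.imwrite('pics/c3.png',np.hstack([cv2.resize(x,(400*1,300),interpolation=cv2.INTER_CUBIC) for x in (a,b)]))"
```

```text
t 5.4 tcp [ 0.5255 -0.2288  0.0396] F [-206.8 -414.5] fF -0.34 -0.57 -1.02 yaw 0.9824 open 0.0265
```

View pics/c3.png

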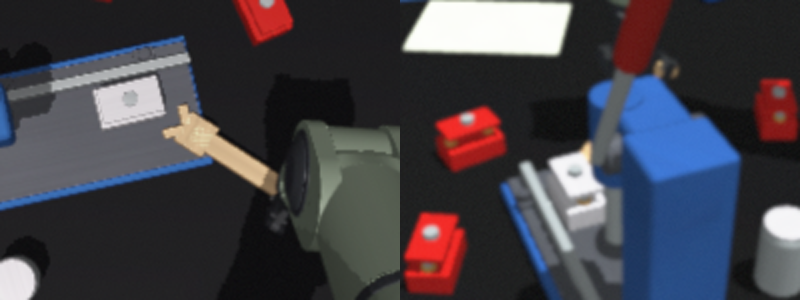

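The notch at crop (180,125) faces the block's rear-near edge at (165,117), aligned diagonally. Next I engage it and ease towards the fence, stopping about 2 mm short.

Emit:
play_rows(motion=[{"delta_pos": [5, 0, 0], "twist": 0, "jaw": -1}, {"delta_pos": [10, 0, 0], "twist": 0, "jaw": -1}, {"delta_pos": [15, 0, 0], "twist": 0, "jaw": -1}, {"delta_pos": [20, 0, 0], "twist": 0, "jaw": -1}, {"delta_pos": [24, 0, 0], "twist": 0, "jaw": -1}, {"delta_pos": [26, 0, 0], "twist": 0, "jaw": -1}, {"delta_pos": [28, 0, 0], "twist": 0, "jaw": -1}, {"delta_pos": [29.5, 0, 0], "twist": 0, "jaw": -1}, {"delta_pos": [31, 0.5, 0], "twist": 0, "jaw": -1}, {"delta_pos": [32.5, 1, 0], "twist": 0, "jaw": -1}, {"delta_pos": [34, 1.5, 0], "twist": 0, "jaw": -1}, {"delta_pos": [35.5, 2, 0], "twist": 0, "jaw": -1}, {"delta_pos": [37, 2, 0], "twist": 0, "jaw": -1}, {"delta_pos": [38, 2, 0], "twist": 0, "jaw": -1}, {"delta_pos": [39, 2, 0], "twist": 0, "jaw": -1}])

```text
clock: 7.05
tool_pos: [0.5487, -0.1974, 0.0393]
eef_rot: [0.882, 0.472, 0.0, 0.0]
ft_force: [-1.3, -1.4, -1.2]
opening: 0.0266
finger_force: 59.2
```

```bash
cat > die.py <<'E'
from m import *
def die(save=None):
    im=get_image("top");hsv=cv2.cvtColor(im,cv2.COLOR_RGB2HSV);g=cv2.cvtColor(im,7).astype(float)
    if save: cv2.imwrite(save,cv2.resize(im[125:245,235:435,::-1],None,fx=4,fy=4,interpolation=cv2.INTER_CUBIC))
    m=cv2.inRange(hsv,(0,0,200),(179,60,255)); m[:150]=0;m[195:]=0;m[:,:270]=0;m[:,375:]=0
    k=cv2.findContours(m,0,2)[0];c=max(k,key=cv2.contourArea);b=cv2.boxPoints(cv2.minAreaRect(c))
    P=onz("top",b,.062)[:,:2];f=np.array([F(p) for p in P])*1e3
    r=cv2.minAreaRect(f.astype(np.float32));print("die rect F",np.round(r[0],1),np.round(r[1],1),round(r[2],2))
E
python3 -c "
from die import *
rep();die('pics/d1.png');rep();die();rep()"
```

```text
t 7.05 tcp [ 0.5487 -0.1974  0.0393] F [-178.  -388.2] fF -1.58 -1.15 -1.17 yaw 0.9825 open 0.0266
die rect F [ -30.  -222.4] [54.4 88.8] 1.76
t 7.1 tcp [ 0.5488 -0.1972  0.0393] F [-177.8 -388.1] fF -1.26 -1.89 -1.61 yaw 0.9825 open 0.0266
die rect F [ -29.6 -222.1] [53.7 88.1] 1.77
t 7.15 tcp [ 0.5488 -0.1972  0.0393] F [-177.8 -388.1] fF -0.39 -1.07 -1.87 yaw 0.9827 open 0.0265
```

View pics/d1.png

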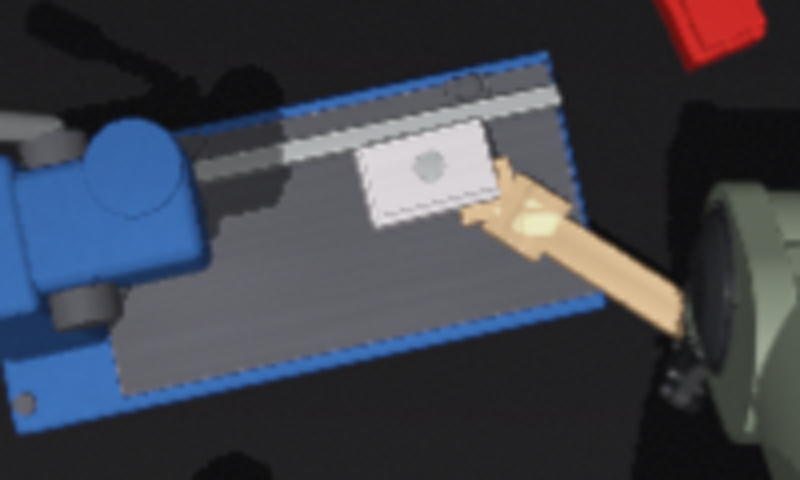

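The V is seated on the block's rear-near edge at crop (495,205). The block is about 2 mm off the fence and skewed about 0.03 rad. I'll creep on.

Emit:
play_rows(motion=[{"delta_pos": [0.5, 0.2, 0], "twist": 0, "jaw": -1}, {"delta_pos": [1, 0.4, 0], "twist": 0, "jaw": -1}, {"delta_pos": [1.5, 0.6, 0], "twist": 0, "jaw": -1}, {"delta_pos": [2, 0.8, 0], "twist": 0, "jaw": -1}, {"delta_pos": [2, 0.8, 0], "twist": 0, "jaw": -1}, {"delta_pos": [2, 0.8, 0], "twist": 0, "jaw": -1}])

```text
clock: 7.75
tool_pos: [0.5502, -0.1961, 0.0392]
eef_rot: [0.882, 0.472, -0.0, -0.0]
ft_force: [-3.4, -0.9, -1.3]
opening: 0.0269
finger_force: 59.3
```

```bash
python3 -c "
from die import *
rep();die();rep();die();rep()"
```

```text
t 7.75 tcp [ 0.5502 -0.1961  0.0392] F [-176.3 -387.3] fF -3.54 -0.18 -1.34 yaw 0.9827 open 0.0269
die rect F [ -30. -221.] [57.4 88.3] 0.52
t 7.8 tcp [ 0.5502 -0.1961  0.0392] F [-176.2 -387.3] fF -4.41 -0.93 -1.54 yaw 0.9827 open 0.0264
die rect F [ -30. -221.] [57.4 88.3] 0.52
t 7.85 tcp [ 0.5502 -0.1961  0.0392] F [-176.2 -387.3] fF -4.9 -0.91 -1.42 yaw 0.9827 open 0.0265
```

Contact with the fence is felt at about 4 N and the block is flat (0.5°). I'll feed a first 12 mm to learn the fence direction.

Emit:
play_rows(motion=[{"delta_pos": [0.2, 0.2, 0], "twist": 0, "jaw": -1}, {"delta_pos": [0.2, 0.2, 0], "twist": 0, "jaw": -1}, {"delta_pos": [0.2, 0.2, 0], "twist": 0, "jaw": -1}, {"delta_pos": [1, -0.6, 0], "twist": 0, "jaw": -1}, {"delta_pos": [2, -1.6, 0], "twist": 0, "jaw": -1}, {"delta_pos": [3, -2.6, 0], "twist": 0, "jaw": -1}, {"delta_pos": [4, -3.6, 0], "twist": 0, "jaw": -1}, {"delta_pos": [5, -4.6, 0], "twist": 0, "jaw": -1}, {"delta_pos": [6, -5.6, 0], "twist": 0, "jaw": -1}, {"delta_pos": [7, -6.6, 0], "twist": 0, "jaw": -1}, {"delta_pos": [8, -7.6, 0], "twist": 0, "jaw": -1}, {"delta_pos": [8.7, -8.3, 0], "twist": 0, "jaw": -1}])

```text
clock: 9.05
tool_pos: [0.5476, -0.1855, 0.0392]
eef_rot: [0.882, 0.471, -0.001, 0.0]
ft_force: [-6.8, -8.0, -2.0]
opening: 0.0264
finger_force: 59.3
```

```bash
python3 -c "
from die import *
rep();die();rep();die();rep()"
```

```text
t 9.05 tcp [ 0.5476 -0.1855  0.0392] F [-176.7 -376.3] fF -8.22 -6.47 -1.96 yaw 0.9813 open 0.0264
die rect F [ -29.3 -210.7] [88.1 57.2] 89.02
t 9.1 tcp [ 0.5476 -0.1853  0.0392] F [-176.6 -376.1] fF -7.78 -6.99 -0.74 yaw 0.9814 open 0.0262
die rect F [ -29.3 -210.7] [88.1 57.2] 89.02
t 9.15 tcp [ 0.5477 -0.1853  0.0392] F [-176.6 -376.2] fF -6.83 -5.19 -0.92 yaw 0.9814 open 0.0265
```

The fence force rose to about 7 N, so I'll ease off slightly in x and continue 15 mm with a small drift correction.

Emit:
play_rows(motion=[{"delta_pos": [-0.3, -0.3, 0], "twist": 0, "jaw": -1}, {"delta_pos": [0.8, -1.4, 0], "twist": 0, "jaw": -1}, {"delta_pos": [2.0, -2.6, 0], "twist": 0, "jaw": -1}, {"delta_pos": [3.2, -3.8, 0], "twist": 0, "jaw": -1}, {"delta_pos": [4.4, -5.0, 0], "twist": 0, "jaw": -1}, {"delta_pos": [5.6, -6.2, 0], "twist": 0, "jaw": -1}, {"delta_pos": [6.8, -7.5, 0], "twist": 0, "jaw": -1}, {"delta_pos": [8.0, -8.7, 0], "twist": 0, "jaw": -1}, {"delta_pos": [9.2, -9.9, 0], "twist": 0, "jaw": -1}, {"delta_pos": [10.2, -11.0, 0], "twist": 0, "jaw": -1}])

```text
clock: 10.15
tool_pos: [0.5446, -0.1705, 0.0393]
eef_rot: [0.882, 0.471, -0.0, 0.0]
ft_force: [-3.4, -5.5, -2.6]
opening: 0.0265
finger_force: 59.3
```

```bash
python3 -c "
from die import *
rep();die();rep();die();rep()"
```

```text
t 10.15 tcp [ 0.5446 -0.1705  0.0393] F [-176.7 -361.1] fF -4.45 -4.72 -2.64 yaw 0.9816 open 0.0265
die rect F [ -29.5 -195.7] [88.  57.3] 89.81
t 10.2 tcp [ 0.5445 -0.1702  0.0393] F [-176.7 -360.8] fF -5.34 -4.38 -1.78 yaw 0.9818 open 0.0263
die rect F [ -29.7 -195.4] [57.4 88.3] 0.24
t 10.25 tcp [ 0.5446 -0.1702  0.0393] F [-176.7 -360.8] fF -5.3 -3.84 -1.4 yaw 0.9818 open 0.0267
```

Emit:
play_rows(motion=[{"delta_pos": [1.5, -1.5, 0], "twist": 0, "jaw": -1}, {"delta_pos": [3.0, -3.0, 0], "twist": 0, "jaw": -1}, {"delta_pos": [4.5, -4.5, 0], "twist": 0, "jaw": -1}, {"delta_pos": [6.0, -6.0, 0], "twist": 0, "jaw": -1}, {"delta_pos": [7.5, -7.5, 0], "twist": 0, "jaw": -1}, {"delta_pos": [9.0, -9.0, 0], "twist": 0, "jaw": -1}, {"delta_pos": [10.5, -10.5, 0], "twist": 0, "jaw": -1}, {"delta_pos": [12.0, -12.0, 0], "twist": 0, "jaw": -1}, {"delta_pos": [13.5, -13.5, 0], "twist": 0, "jaw": -1}, {"delta_pos": [15.0, -15.0, 0], "twist": 0, "jaw": -1}, {"delta_pos": [16.5, -16.5, 0], "twist": 0, "jaw": -1}])

```text
clock: 11.35
tool_pos: [0.54, -0.1476, 0.0393]
eef_rot: [0.882, 0.471, -0.0, 0.0]
ft_force: [-5.3, -6.1, -1.7]
opening: 0.0263
finger_force: 59.2
```

```bash
python3 -c "
from die import *
rep();die();rep();die();rep()"
```

```text
t 11.35 tcp [ 0.54   -0.1476  0.0393] F [-176.7 -337.7] fF -6.37 -4.98 -1.72 yaw 0.9815 open 0.0263
die rect F [ -29.2 -172.5] [87.8 57.1] 89.01
t 11.4 tcp [ 0.54   -0.1471  0.0393] F [-176.7 -337.2] fF -5.46 -4.44 -2.12 yaw 0.9819 open 0.0263
die rect F [ -29.6 -172. ] [88.4 57.3] 89.8
t 11.45 tcp [ 0.54   -0.1472  0.0393] F [-176.6 -337.3] fF -4.57 -3.92 -1.21 yaw 0.982 open 0.0267
```

The force is steady at about 5 N and the direction is right. I'll continue.

Emit:
play_rows(motion=[{"delta_pos": [1.5, -1.5, 0], "twist": 0, "jaw": -1}, {"delta_pos": [3, -3, 0], "twist": 0, "jaw": -1}, {"delta_pos": [4.5, -4.5, 0], "twist": 0, "jaw": -1}, {"delta_pos": [6, -6, 0], "twist": 0, "jaw": -1}, {"delta_pos": [7.5, -7.5, 0], "twist": 0, "jaw": -1}, {"delta_pos": [9, -9, 0], "twist": 0, "jaw": -1}, {"delta_pos": [10.5, -10.5, 0], "twist": 0, "jaw": -1}, {"delta_pos": [12, -12, 0], "twist": 0, "jaw": -1}, {"delta_pos": [13.5, -13.5, 0], "twist": 0, "jaw": -1}, {"delta_pos": [15, -15, 0], "twist": 0, "jaw": -1}, {"delta_pos": [16.5, -16.5, 0], "twist": 0, "jaw": -1}, {"delta_pos": [18, -18, 0], "twist": 0, "jaw": -1}, {"delta_pos": [19.5, -19.5, 0], "twist": 0, "jaw": -1}, {"delta_pos": [21, -21, 0], "twist": 0, "jaw": -1}])

```text
clock: 12.85
tool_pos: [0.5342, -0.1184, 0.0393]
eef_rot: [0.882, 0.471, -0.0, 0.0]
ft_force: [-4.5, -5.9, -1.6]
opening: 0.0264
finger_force: 59.2
```

```bash
python3 -c "
from die import *
rep();die();rep();die();rep()"
```

```text
t 12.85 tcp [ 0.5342 -0.1184  0.0393] F [-176.7 -307.9] fF -5.61 -4.94 -1.58 yaw 0.9815 open 0.0264
die rect F [ -29.3 -142. ] [86.6 57.1] 89.04
t 12.9 tcp [ 0.5342 -0.1179  0.0393] F [-176.6 -307.5] fF -5.17 -4.38 -0.2 yaw 0.9819 open 0.0264
die rect F [ -29.3 -142.6] [86.6 57.1] 89.04
t 12.95 tcp [ 0.5342 -0.118   0.0393] F [-176.6 -307.6] fF -4.53 -2.35 -2.27 yaw 0.982 open 0.0269
```

Emit:
play_rows(motion=[{"delta_pos": [1.5, -1.5, 0], "twist": 0, "jaw": -1}, {"delta_pos": [3, -3, 0], "twist": 0, "jaw": -1}, {"delta_pos": [5, -5, 0], "twist": 0, "jaw": -1}, {"delta_pos": [7, -7, 0], "twist": 0, "jaw": -1}, {"delta_pos": [9, -9, 0], "twist": 0, "jaw": -1}, {"delta_pos": [11, -11, 0], "twist": 0, "jaw": -1}, {"delta_pos": [13, -13, 0], "twist": 0, "jaw": -1}, {"delta_pos": [15, -15, 0], "twist": 0, "jaw": -1}, {"delta_pos": [17, -17, 0], "twist": 0, "jaw": -1}, {"delta_pos": [19, -19, 0], "twist": 0, "jaw": -1}, {"delta_pos": [21, -21, 0], "twist": 0, "jaw": -1}, {"delta_pos": [23, -23, 0], "twist": 0, "jaw": -1}, {"delta_pos": [25, -25, 0], "twist": 0, "jaw": -1}, {"delta_pos": [26.5, -26.5, 0], "twist": 0, "jaw": -1}, {"delta_pos": [28, -28, 0], "twist": 0, "jaw": -1}, {"delta_pos": [29, -29, 0], "twist": 0, "jaw": -1}, {"delta_pos": [30, -30, 0], "twist": 0, "jaw": -1}, {"delta_pos": [31, -31, 0], "twist": 0, "jaw": -1}])

```text
clock: 14.75
tool_pos: [0.5257, -0.0752, 0.0393]
eef_rot: [0.882, 0.471, -0.0, 0.0]
ft_force: [-4.2, -5.6, -0.4]
opening: 0.0264
finger_force: 59.3
```

```bash
python3 -c "
from die import *
rep();get_image('side');rep();get_image('side');rep()"
```

```text
t 14.75 tcp [ 0.5257 -0.0752  0.0393] F [-176.6 -263.9] fF -5.17 -4.69 -0.38 yaw 0.9816 open 0.0264
t 14.8 tcp [ 0.5256 -0.075   0.0393] F [-176.6 -263.7] fF -5.09 -4.67 -1.13 yaw 0.9819 open 0.0265
t 14.85 tcp [ 0.5257 -0.075   0.0393] F [-176.5 -263.7] fF -5.35 -4.14 -1.36 yaw 0.9819 open 0.0266
```

Emit:
play_rows(motion=[{"delta_pos": [1.5, -1.5, 0], "twist": 0, "jaw": -1}, {"delta_pos": [3, -3, 0], "twist": 0, "jaw": -1}, {"delta_pos": [4.5, -4.5, 0], "twist": 0, "jaw": -1}, {"delta_pos": [6, -6, 0], "twist": 0, "jaw": -1}, {"delta_pos": [7.5, -7.5, 0], "twist": 0, "jaw": -1}, {"delta_pos": [9, -9, 0], "twist": 0, "jaw": -1}, {"delta_pos": [10.5, -10.5, 0], "twist": 0, "jaw": -1}, {"delta_pos": [12, -12, 0], "twist": 0, "jaw": -1}, {"delta_pos": [13.5, -13.5, 0], "twist": 0, "jaw": -1}, {"delta_pos": [15, -15, 0], "twist": 0, "jaw": -1}, {"delta_pos": [16.5, -16.5, 0], "twist": 0, "jaw": -1}, {"delta_pos": [18, -18, 0], "twist": 0, "jaw": -1}, {"delta_pos": [19.5, -19.5, 0], "twist": 0, "jaw": -1}, {"delta_pos": [21, -21, 0], "twist": 0, "jaw": -1}, {"delta_pos": [22.5, -22.5, 0], "twist": 0, "jaw": -1}, {"delta_pos": [24, -24, 0], "twist": 0, "jaw": -1}, {"delta_pos": [25.5, -25.5, 0], "twist": 0, "jaw": -1}, {"delta_pos": [27, -27, 0], "twist": 0, "jaw": -1}, {"delta_pos": [28.5, -28.5, 0], "twist": 0, "jaw": -1}, {"delta_pos": [30, -30, 0], "twist": 0, "jaw": -1}])

```text
clock: 16.85
tool_pos: [0.5174, -0.0336, 0.0393]
eef_rot: [0.882, 0.471, -0.0, 0.0]
ft_force: [-3.5, -5.4, -1.1]
opening: 0.0264
finger_force: 59.3
```

```bash
python3 -c "
from die import *
rep();get_image('side');rep();get_image('side');rep()"
```

```text
t 16.85 tcp [ 0.5174 -0.0336  0.0393] F [-176.6 -221.5] fF -4.5 -4.56 -1.09 yaw 0.9816 open 0.0264
t 16.9 tcp [ 0.5173 -0.0331  0.0393] F [-176.6 -221. ] fF -4.42 -4.03 -1.63 yaw 0.982 open 0.0264
t 16.95 tcp [ 0.5174 -0.0332  0.0393] F [-176.5 -221.1] fF -3.93 -2.6 -2.59 yaw 0.982 open 0.0267
```

Emit:
play_rows(motion=[{"delta_pos": [0.7, -0.5, 0], "twist": 0, "jaw": -1}, {"delta_pos": [1.3, -1.1, 0], "twist": 0, "jaw": -1}, {"delta_pos": [1.9, -1.7, 0], "twist": 0, "jaw": -1}, {"delta_pos": [2.5, -2.3, 0], "twist": 0, "jaw": -1}, {"delta_pos": [3.1, -2.9, 0], "twist": 0, "jaw": -1}, {"delta_pos": [3.7, -3.5, 0], "twist": 0, "jaw": -1}, {"delta_pos": [4.3, -4.1, 0], "twist": 0, "jaw": -1}, {"delta_pos": [4.8, -4.6, 0], "twist": 0, "jaw": -1}, {"delta_pos": [5.1, -4.9, 0], "twist": 0, "jaw": -1}])

```text
clock: 17.85
tool_pos: [0.516, -0.0266, 0.0393]
eef_rot: [0.882, 0.471, -0.0, 0.0]
ft_force: [-4.0, -6.2, -1.2]
opening: 0.0267
finger_force: 59.3
```

```bash
python3 -c "
from die import *
rep();get_image('side');rep()"
```

```text
t 17.85 tcp [ 0.516  -0.0266  0.0393] F [-176.5 -214.4] fF -5.17 -5.34 -1.17 yaw 0.9818 open 0.0267
t 17.9 tcp [ 0.516  -0.0266  0.0393] F [-176.5 -214.4] fF -4.18 -4.47 -1.25 yaw 0.9818 open 0.0265
```

Still only running friction (Fy ≈ 4.5 N), with about 4 mm to go. I'll creep 2 mm at a time.

Emit:
play_rows(motion=[{"delta_pos": [0.3, -0.3, 0], "twist": 0, "jaw": -1}, {"delta_pos": [0.6, -0.6, 0], "twist": 0, "jaw": -1}, {"delta_pos": [0.9, -0.9, 0], "twist": 0, "jaw": -1}, {"delta_pos": [1.2, -1.2, 0], "twist": 0, "jaw": -1}, {"delta_pos": [1.5, -1.5, 0], "twist": 0, "jaw": -1}, {"delta_pos": [1.5, -1.5, 0], "twist": 0, "jaw": -1}])

```text
clock: 18.5
tool_pos: [0.5156, -0.0245, 0.0393]
eef_rot: [0.882, 0.471, -0.0, 0.0]
ft_force: [-3.9, -4.9, -1.3]
opening: 0.0265
finger_force: 59.2
```

```bash
python3 -c "
from die import *
rep();get_image('side');rep()"
```

```text
t 18.5 tcp [ 0.5156 -0.0245  0.0393] F [-176.5 -212.2] fF -4.77 -4.0 -1.32 yaw 0.9818 open 0.0265
t 18.55 tcp [ 0.5156 -0.0245  0.0393] F [-176.5 -212.2] fF -6.01 -4.15 -1.89 yaw 0.9818 open 0.0265
```

Emit:
play_rows(motion=[{"delta_pos": [0.3, -0.3, 0], "twist": 0, "jaw": -1}, {"delta_pos": [0.6, -0.6, 0], "twist": 0, "jaw": -1}, {"delta_pos": [0.7, -0.7, 0], "twist": 0, "jaw": -1}, {"delta_pos": [0.7, -0.7, 0], "twist": 0, "jaw": -1}])

```text
clock: 18.95
tool_pos: [0.5154, -0.0236, 0.0393]
eef_rot: [0.882, 0.471, -0.0, 0.0]
ft_force: [-2.9, -5.6, -1.6]
opening: 0.0264
finger_force: 59.2
```

```bash
python3 -c "
from die import *
rep();get_image('side');rep()"
```

```text
t 18.95 tcp [ 0.5154 -0.0236  0.0393] F [-176.5 -211.3] fF -3.93 -4.89 -1.6 yaw 0.9817 open 0.0264
t 19.0 tcp [ 0.5154 -0.0236  0.0393] F [-176.5 -211.3] fF -5.49 -4.34 -0.88 yaw 0.9817 open 0.0263
```

Emit:
play_rows(motion=[{"delta_pos": [0.3, -0.3, 0], "twist": 0, "jaw": -1}, {"delta_pos": [0.6, -0.6, 0], "twist": 0, "jaw": -1}, {"delta_pos": [0.8, -0.8, 0], "twist": 0, "jaw": -1}, {"delta_pos": [0.8, -0.8, 0], "twist": 0, "jaw": -1}])

```text
clock: 19.4
tool_pos: [0.5152, -0.0225, 0.0393]
eef_rot: [0.882, 0.471, -0.0, 0.0]
ft_force: [-3.1, -5.6, -2.4]
opening: 0.0265
finger_force: 59.2
```

```bash
python3 -c "
from die import *
rep();get_image('side');rep()"
```

```text
t 19.4 tcp [ 0.5152 -0.0225  0.0393] F [-176.5 -210.2] fF -4.15 -4.92 -2.44 yaw 0.9817 open 0.0265
t 19.45 tcp [ 0.5152 -0.0225  0.0393] F [-176.5 -210.2] fF -4.17 -4.56 -1.72 yaw 0.9817 open 0.0269
```

Emit:
play_rows(motion=[{"delta_pos": [0.3, -0.3, 0], "twist": 0, "jaw": -1}, {"delta_pos": [0.6, -0.6, 0], "twist": 0, "jaw": -1}, {"delta_pos": [0.8, -0.8, 0], "twist": 0, "jaw": -1}, {"delta_pos": [0.8, -0.8, 0], "twist": 0, "jaw": -1}])

```text
clock: 19.85
tool_pos: [0.5148, -0.022, 0.0392]
eef_rot: [0.882, 0.471, -0.001, 0.0]
ft_force: [-5.3, -9.3, -1.6]
opening: 0.0267
finger_force: 59.3
```

```bash
python3 -c "
from die import *
rep();get_image('side');rep()"
```

```text
t 19.85 tcp [ 0.5148 -0.022   0.0392] F [-176.9 -209.6] fF -6.99 -8.07 -1.64 yaw 0.981 open 0.0267
t 19.9 tcp [ 0.5147 -0.022   0.0392] F [-176.9 -209.6] fF -6.65 -7.11 -0.46 yaw 0.981 open 0.0267
```

The stop is felt: Fy jumped by about 3 N and the advance stalled. I'll press a touch more and hold.

Emit:
play_rows(motion=[{"delta_pos": [0.1, -0.2, 0], "twist": 0, "jaw": -1}, {"delta_pos": [0.2, -0.4, 0], "twist": 0, "jaw": -1}, {"delta_pos": [0.3, -0.6, 0], "twist": 0, "jaw": -1}, {"delta_pos": [0.3, -0.6, 0], "twist": 0, "jaw": -1}, {"delta_pos": [0.3, -0.6, 0], "twist": 0, "jaw": -1}, {"delta_pos": [0.3, -0.6, 0], "twist": 0, "jaw": -1}, {"delta_pos": [0.3, -0.6, 0], "twist": 0, "jaw": -1}])

```text
clock: 20.6
tool_pos: [0.5144, -0.0218, 0.0392]
eef_rot: [0.882, 0.471, -0.001, 0.0]
ft_force: [-4.0, -10.4, -1.0]
opening: 0.0265
finger_force: 59.4
```

```bash
python3 -c "
from die import *
rep();get_image('side');rep();get_image('side');rep();die()"
```

```text
t 20.6 tcp [ 0.5144 -0.0218  0.0392] F [-177.1 -209.3] fF -5.96 -9.42 -1.02 yaw 0.9804 open 0.0265
t 20.65 tcp [ 0.5144 -0.0218  0.0392] F [-177.2 -209.3] fF -7.14 -9.47 -0.72 yaw 0.9805 open 0.0265
t 20.7 tcp [ 0.5144 -0.0218  0.0392] F [-177.2 -209.3] fF -6.46 -9.35 -0.67 yaw 0.9805 open 0.0262
die rect F [-47.7 -78.5] [21.  24.2] 1.74
```

The block is home: Fy ≈ 9 N in total against 4.6 N when running, so about 5–8 N on the stop, with about 6 N on the fence, held over 0.5 s. Next I back straight out along the stick.

Emit:
play_rows(motion=[{"delta_pos": [-0.4, 0, 0], "twist": 0, "jaw": -1}, {"delta_pos": [-1, 0, 0], "twist": 0, "jaw": -1}, {"delta_pos": [-2, 0, 0], "twist": 0, "jaw": -1}, {"delta_pos": [-3.5, 0, 0], "twist": 0, "jaw": -1}, {"delta_pos": [-5, 0, 0], "twist": 0, "jaw": -1}, {"delta_pos": [-8, 0, 0], "twist": 0, "jaw": -1}, {"delta_pos": [-12, 0, 0], "twist": 0, "jaw": -1}, {"delta_pos": [-18, 0, 0], "twist": 0, "jaw": -1}, {"delta_pos": [-25, 0, 0], "twist": 0, "jaw": -1}, {"delta_pos": [-35, 0, 0], "twist": 0, "jaw": -1}, {"delta_pos": [-45, 0, 0], "twist": 0, "jaw": -1}, {"delta_pos": [-50, 0, 0], "twist": 0, "jaw": -1}, {"delta_pos": [-50, 0, 0], "twist": 0, "jaw": -1}])

```text
clock: 22.05
tool_pos: [0.4867, -0.0628, 0.0393]
eef_rot: [0.882, 0.471, -0.0, 0.0]
ft_force: [-0.1, 1.4, -1.4]
opening: 0.0265
finger_force: 59.3
```

```bash
python3 -c "
from h import *
rep()
a=get_image('top')[120:270,190:390,::-1];b=get_image('side')[150:300,220:420,::-1]
cv2.imwrite('pics/c5.png',np.hstack([cv2.resize(x,(400,300),interpolation=cv2.INTER_CUBIC) for x in (a,b)]))
cv2.imwrite('pics/top5.png',get_image('top')[:,:,::-1]);cv2.imwrite('pics/side5.png',get_image('side')[:,:,::-1])"
```

```text
t 22.05 tcp [ 0.4867 -0.0628  0.0393] F [-212.4 -244.1] fF 0.16 1.4 -1.35 yaw 0.9813 open 0.0265
```

View pics/c5.png

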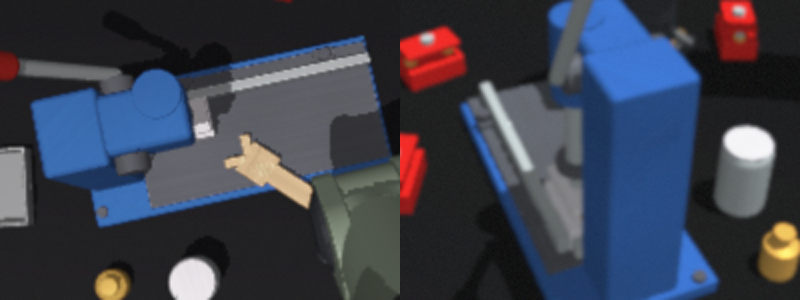

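The block's rear end shows under the arm at top crop (203–214,95–138), parallel to the fence, and the stick is clear. I'll check the block's rear edge and then compute the return.

```bash
python3 -c "
from m import *
im=cv2.imread('pics/top5.png');g=cv2.cvtColor(im,6).astype(float)
r=edge(g,(294.5,170),(297,187),2.5);n=edge(g,(290,189.5),(296,188.2),2.5,20)
a=line('top',r,.062);b=line('top',n,.062)
print('rear edge',F(a[0])*1e3,np.degrees(np.arctan2(a[1]@NY,a[1]@NX)),'near',F(b[0])*1e3,'corner',F(isec(a,b))*1e3)
u=np.array([np.cos(-.0524),np.sin(-.0524)]);g0=np.array([.5281,-.3877])-.02*u
shift([*g0,.075],-.0524)"
```

```text
rear edge [-31.80233066 -89.54492123] -179.5191620520015 near [-55.88827165 -79.69926277] corner [-55.39940487 -89.74295737]
shift mm [-259.   197.5  -35.7] tool x yaw 0.9829 twist 1.0353
```

The block's corner is at (−55.4, −89.7) against the ideal (−56, −90), so it is home. I'll carry the stick back to its original place, raised.

Emit:
play_rows(motion=[{"delta_pos": [-10, 0, -10], "twist": 0, "jaw": -1}, {"delta_pos": [-28, 10, -30], "twist": 0.03, "jaw": -1}, {"delta_pos": [-50, 25, -50], "twist": 0.1, "jaw": -1}, {"delta_pos": [-70, 42, -60], "twist": 0.19, "jaw": -1}, {"delta_pos": [-90, 60, -60], "twist": 0.29, "jaw": -1}, {"delta_pos": [-110, 77, -60], "twist": 0.39, "jaw": -1}, {"delta_pos": [-132, 94, -60], "twist": 0.49, "jaw": -1}, {"delta_pos": [-154, 111, -60], "twist": 0.59, "jaw": -1}, {"delta_pos": [-176, 128, -60], "twist": 0.69, "jaw": -1}, {"delta_pos": [-198, 146, -60], "twist": 0.79, "jaw": -1}, {"delta_pos": [-219, 164, -60], "twist": 0.88, "jaw": -1}, {"delta_pos": [-238, 180, -60], "twist": 0.96, "jaw": -1}, {"delta_pos": [-252, 192, -60], "twist": 1.01, "jaw": -1}, {"delta_pos": [-259, 197.5, -60], "twist": 1.035, "jaw": -1}, {"delta_pos": [-259, 197.5, -50], "twist": 1.035, "jaw": -1}, {"delta_pos": [-259, 197.5, -35], "twist": 1.035, "jaw": -1}, {"delta_pos": [-259, 197.5, -20], "twist": 1.035, "jaw": -1}, {"delta_pos": [-259, 197.5, -20], "twist": 1.035, "jaw": -1}, {"delta_pos": [-259, 197.5, -20], "twist": 1.035, "jaw": -1}])

```text
clock: 24.15
tool_pos: [0.5076, -0.3864, 0.0587]
eef_rot: [1.0, -0.026, -0.0, -0.0]
ft_force: [-0.0, 0.2, -1.0]
opening: 0.0266
finger_force: 59.3
```

```bash
python3 -c "
from h import *
rep();shift([.5081,-.3867,.0035],-.0524)
b=get_image('side')[60:230,180:420,::-1];cv2.imwrite('pics/c6.png',cv2.resize(b,None,fx=3,fy=3,interpolation=cv2.INTER_CUBIC))"
```

```text
t 24.15 tcp [ 0.5076 -0.3864  0.0587] F [-255.3 -565.5] fF 0.0 0.24 -0.96 yaw -0.0518 open 0.0266
shift mm [ 0.6  0.3 55.2] tool x yaw -0.0518 twist 0.0006
```

View pics/c6.png

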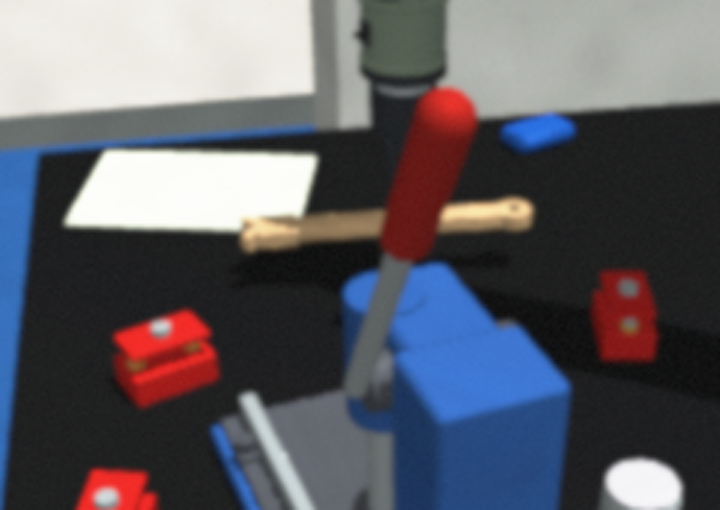

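The stick is level above its old place, at crop (245–530,215–235). I'll lower it gently, watching the vertical force.

Emit:
play_rows(motion=[{"delta_pos": [0, 0, 12], "twist": 0, "jaw": -1}, {"delta_pos": [0, 0, 26], "twist": 0, "jaw": -1}, {"delta_pos": [0, 0, 38], "twist": 0, "jaw": -1}, {"delta_pos": [0, 0, 46], "twist": 0, "jaw": -1}, {"delta_pos": [0, 0, 50], "twist": 0, "jaw": -1}, {"delta_pos": [0, 0, 52], "twist": 0, "jaw": -1}, {"delta_pos": [0, 0, 53.5], "twist": 0, "jaw": -1}, {"delta_pos": [0, 0, 54.5], "twist": 0, "jaw": -1}, {"delta_pos": [0, 0, 55], "twist": 0, "jaw": -1}, {"delta_pos": [0, 0, 55], "twist": 0, "jaw": -1}, {"delta_pos": [0, 0, 55], "twist": 0, "jaw": -1}])

```text
clock: 25.3
tool_pos: [0.5078, -0.3871, 0.0045]
eef_rot: [1.0, -0.026, 0.0, 0.0]
ft_force: [-0.2, 0.0, -1.9]
opening: 0.0268
finger_force: 59.4
```

```bash
python3 -c "
from h import *
rep();get_image('side');rep()"
```

```text
t 25.3 tcp [ 0.5078 -0.3871  0.0045] F [-255.2 -566.2] fF -0.15 0.06 -1.85 yaw -0.0524 open 0.0268
t 25.35 tcp [ 0.5078 -0.3871  0.0045] F [-255.2 -566.2] fF -1.04 -0.2 -1.4 yaw -0.0525 open 0.0266
```

Emit:
play_rows(motion=[{"delta_pos": [0, 0, 0.4], "twist": 0, "jaw": -1}, {"delta_pos": [0, 0, 0.8], "twist": 0, "jaw": -1}, {"delta_pos": [0, 0, 1.2], "twist": 0, "jaw": -1}, {"delta_pos": [0, 0, 1.5], "twist": 0, "jaw": -1}, {"delta_pos": [0, 0, 1.5], "twist": 0, "jaw": -1}])

```text
clock: 25.85
tool_pos: [0.5078, -0.387, 0.0032]
eef_rot: [1.0, -0.026, 0.0, 0.0]
ft_force: [-2.5, 2.0, 7.0]
opening: 0.0265
finger_force: 60.4
```

```bash
python3 -c "
from h import *
rep();get_image('side');rep()"
```

```text
t 25.85 tcp [ 0.5078 -0.387   0.0032] F [-255.3 -566.2] fF -2.02 2.41 7.0 yaw -0.0525 open 0.0265
t 25.9 tcp [ 0.5078 -0.387   0.0032] F [-255.3 -566.2] fF -1.22 2.23 6.72 yaw -0.0525 open 0.0266
```

The stick is on the bench (contact 7 N). I'll open gently, then rise.

Emit:
play_rows(motion=[{"delta_pos": [0, 0, -0.2], "twist": 0, "jaw": -0.2}, {"delta_pos": [0, 0, -0.2], "twist": 0, "jaw": 0.2}, {"delta_pos": [0, 0, -0.2], "twist": 0, "jaw": 0.4}, {"delta_pos": [0, 0, -0.2], "twist": 0, "jaw": 0.4}, {"delta_pos": [0, 0, -0.2], "twist": 0, "jaw": 0.4}, {"delta_pos": [0, 0, -0.2], "twist": 0, "jaw": 0.4}, {"delta_pos": [0, 0, -5], "twist": 0, "jaw": 0.4}, {"delta_pos": [0, 0, -15], "twist": 0, "jaw": 0.4}, {"delta_pos": [0, 0, -35], "twist": 0, "jaw": 0.4}, {"delta_pos": [0, 0, -65], "twist": 0, "jaw": 0.4}, {"delta_pos": [0, 0, -100], "twist": 0, "jaw": 0.4}, {"delta_pos": [0, 0, -120], "twist": 0, "jaw": 0.4}, {"delta_pos": [0, 0, -120], "twist": 0, "jaw": 0.4}, {"delta_pos": [0, 0, -120], "twist": 0, "jaw": 0.4}])

```text
clock: 27.3
tool_pos: [0.5079, -0.3871, 0.1237]
eef_rot: [1.0, -0.026, 0.001, 0.0]
ft_force: [-0.4, -0.4, -0.2]
opening: 0.0598
finger_force: 0.0
```

```bash
python3 -c "
from h import *
rep()
cv2.imwrite('pics/top7.png',get_image('top')[:,:,::-1])
b=get_image('side')[60:230,180:420,::-1];cv2.imwrite('pics/c7.png',np.vstack([cv2.resize(b,None,fx=2.5,fy=1.7,interpolation=cv2.INTER_CUBIC)[:,:600],cv2.resize(cv2.imread('pics/top7.png')[90:310,140:520],(600,300))]))"
```

```text
t 27.3 tcp [ 0.5079 -0.3871  0.1237] F [-255.2 -566.3] fF -0.51 -0.29 -0.19 yaw -0.0525 open 0.0598
```

View pics/c7.png

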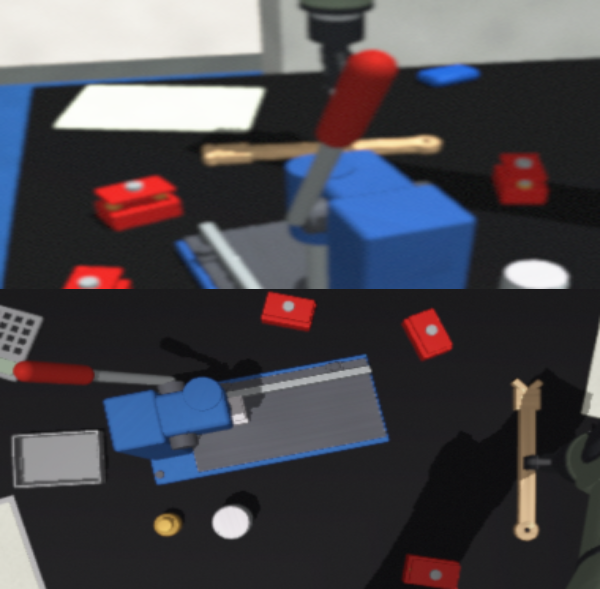

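The stick lies flat at crop (525,380–540), the hand is clear, and the block is home at (240,410). The can, weight and tray are where they were. Handing in.

```bash
python3 -c "
from rig import *
print(finish_job())"
```

```text
the job is handed in; nothing more can be done
None
```

I handed the job in at about 27 s: the die block is home against fence and stop, the stick lies flat and released on the bench, and the bystanders are where they were; the judge returned no verdict.

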